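Flip a spotting tile onto the draining board

TASK

The rinsed spotting tile lies on the bench, wells up, in front of the draining board. Using only your fingertips, push it against the board's front edge until it tips up and flips over onto the board, wells down, then push it on until no part of it sticks out over the front edge. Do not pick the tile up or carry it, and leave the jars and other things where they are.

Things in the scene. Friction and masses are not known exactly. Their poses are not given: they have to be found in the camera images.
- tile: White plastic spotting tile: loose flat plate 90 mm (x) by 120 mm (y) by 10 mm thick, 55 to 115 g, 12 round wells in its top face, plain square edges. Pressed against the board with about 5 N, its near side can be raised by fingertip friction alone. Origin at its very middle, half-way through its thickness; z points out of the well side (up at the start), x to the long side facing the board at the start.
- tile_back_left (a point): Corner of the tile at the left end (its +y) of its long side nearest the board at the start (tile x = +45 mm, y = +60 mm), half-way through the thickness; axes as the tile.
- tile_back_right (a point): Corner of the tile at the right end (its -y) of that same long side (tile x = +45 mm, y = -60 mm), half-way through the thickness; axes as the tile.
- board: Grey grooved draining board, fixed to the bench: slab 18 mm high, 360 mm wide (y), 180 mm deep (x), with an upright front face. A rail along its rear rises to 34 mm; the flat top ends there, 165 mm behind the front edge. Origin at the foot of the middle of the front edge, on the bench; x points away from the robot across the board, square to the front edge, z up.
- jar_a: Empty open glass jar, 68 mm wide, 120 mm tall; origin at the centre of its underside. Leave it alone.
- jar_b: Empty open glass jar, 60 mm wide, 100 mm tall; origin at the centre of its underside. Leave it alone.
- jar_c: Empty open glass jar, 72 mm wide, 125 mm tall; origin at the centre of its underside. Leave it alone.
- beaker: Small glass beaker, 52 mm wide, 65 mm tall, standing on the board; origin at the centre of its underside. Leave it alone.
- dish: Aluminium weighing dish, 52 mm wide, 12 mm tall, on the board; origin at the centre of its underside. Leave it alone.
- lid: Steel jar lid, 66 mm wide, 16 mm tall, on the bench; origin at the centre of its underside. Leave it alone.
- bung: Dark rubber bung, 38 mm wide at its foot, 30 mm tall, on the bench; origin at the centre of its underside. Leave it alone.
Things that resemble listed ones, but are neither listed nor needed, are in the scene too. Of the things shaped like the tile, the white one is meant.

How it is judged:
By the outcome, as a careful person would: the job done as asked, in the order asked, and still so for the second after the job is handed in, with the robot touching nothing.
It also fails if it takes over 64 s, if anything falls off the work surface, if the arm or the gripper's body presses on something with over 40 N, if the wrist force passes 120 N, or if a joint passes its speed limit or range.

ROBOT

A 6-joint arm with a two-finger parallel gripper is mounted at the origin on the work surface. World frame = base frame: x ahead of the robot, y to its left, z up, the work surface at z = 0. Lengths are in m, angles in rad, forces in N, time in s.
With the tool pointing down it reaches from about 0.375 to 0.9 m from the base axis. Payload 3.1 kg.
Tool frame: the origin (TCP) lies at the very end of the fingers, on their centre line; the grasp point (between the pads) lies 19 mm behind it (robot.grip_depth is the distance from the TCP to the grasp point, in m); z points along the fingers, y is the direction in which the jaws open and shut (so a half turn about z gives the same grasp; the last joint's range is limited). The gripper opens to 87 mm and grips with 3 to 60 N. Pads are 19 mm wide; open, the fingers measure 117 mm over their backs; the gripper's body (75 mm by 190 mm) begins 51 mm behind the grasp point.
Start: joints at [0.977, 0.527, 1.433, -0, 1.181, -0.178], TCP at [0.252, 0.572, 0.223] pointing down, gripper open.
Joint ranges: [-3.08, 3.08], [-0.75, 2.2], [0.22, 2.44], [-1.43, 4.57], [0, 2.65], [-2.85, 2.85]. Speed limits (rad/s): [2.79, 2.79, 3.14, 3.14, 3.14, 3.14].

INTERFACE

Orientations are given as a unit quaternion [x, y, z, w].
In Python, from rig import robot gives the robot as it stands.
- The arm moves only by the tool drive_tool, never from a script. Its argument "series" is a list of rows, each a list of 7 numbers: the shift along the tool's x, y, z in m, then the turn, a rotation vector about the tool's x, y, z in degrees, then the opening, from 0 (shut) to 1 (fully open). A call has 1 to 5 rows; each row shifts and turns the commanded pose from where the row before left it, along the tool's axes as they then stand; what a row does not reach is not made up. A row lasts 1/8 s, in which the tool goes at most 62.5 mm and 10.7 degrees, less where a joint would pass 70% of its speed; a pose out of reach is approached as far as the arm can. A call is refused whole if a number of a shift passes 0.0625 or a number of a turn 10.7, either way. A call with a gripper value outside its range is refused whole. The fingers move at their own pace and stop on an object; "squeeze" is the grip in N (left out, the last holds). Time passes only in rows, so rows that do not move let the fingers close. It gives the time, the measured TCP pose, the force and the opening at its end, in the units of the state.
- robot.get_obs(): the state, without advancing time (a new reading comes with each control period).
- robot.camera(name): name is "scene" or "top" or "wrist"; returns (picture, depth): 400x640x3 uint8, blue, green, red; 400x640 float32, m along the optical axis (not along the pixel's ray), 0 where there is no reading.
- robot.camera_model(name): a dict with "fx", "fy", "cx", "cy" (pixels), "R" (3x3) and "t" (3): a world point X has camera coordinates R X + t. Camera axes: x right, y down, z forward; pixel columns grow to the right and rows downward; lengths in m; the calibration is good to about 2 mm. A picture is of the moment at which its call begins: read the wrist's pose just before it. camera_model takes no time and is no camera call; for the wrist camera it gives the pose at the moment of the call.
- robot.hand_in(): hands the job in, once; it reports no verdict.
The state is a dict: "time": time; "q": joint angles; "joint_velocities": joint speeds; "joint_torque": joint torques, N m; "position": TCP position; "tool_rot": TCP orientation; "ft_force": force on the tool from outside, world axes, zero at the start; "moment": the same for the moment, N m; "grip_width": finger opening in m.
Only numpy, scipy, OpenCV 4.12 (cv2) and the standard library are available. Lean on these libraries where they do the work, as an engineer would, in place of code of your own. Each camera call takes 0.05 s, during which the arm holds its last target. There are 200 camera calls.

## Working session

There is one attempt and no reset: what is moved stays moved. The work goes in short steps, Python scripts to look and compute and a tool call to move; the robot and the scene stay as the last step left them, time stands still between calls to the robot, and variables do not carry over. Pictures are saved under pics/ and viewed, about 8 in all and at most 12, crops included, and the job is handed in when it is done.

Besides the shell and the picture viewer there is one more tool, called after "Emit:" by a JSON object that holds its "method" and its "body", one argument or row to a line. drive_tool: Moves the arm, as the interface text tells. Its arguments: {"type":"object","properties":{"series":{"type":"array"},"squeeze":{"type":"number"}},"required":["series"]}

```bash
mkdir -p pics; ls; python3 - <<'E'
from rig import robot
import cv2,numpy as np
o=robot.get_obs();print({k:np.round(v,3) for k,v in o.items()})
for n in("top","scene"):
    im,d=robot.camera(n);cv2.imwrite(f"pics/{n}0.png",im);np.save(f"{n}0.npy",d)
    m=robot.camera_model(n);print(n,{k:np.round(v,3) for k,v in m.items()})
E
```

```text
pics
{'time': np.float64(0.0), 'q': array([ 0.976,  0.528,  1.434, -0.   ,  1.181, -0.179]), 'joint_velocities': array([ 0.001, -0.001,  0.002, -0.   , -0.001,  0.002]), 'joint_torque': array([ 2.0000e-03, -4.4003e+01, -1.7659e+01,  6.3000e-02,  5.8000e-02,
       -0.0000e+00]), 'position': array([0.252, 0.571, 0.222]), 'tool_rot': array([ 0.206,  0.978, -0.001, -0.   ]), 'ft_force': array([-1.117, -0.073, -0.149]), 'moment': array([ 0.06 , -0.019,  0.021]), 'grip_width': np.float64(0.087)}
top {'fx': np.float64(391.379), 'fy': np.float64(391.379), 'cx': np.float64(313.582), 'cy': np.float64(200.166), 'R': array([[ 0.094, -0.996, -0.007],
       [-0.975, -0.09 , -0.205],
       [ 0.204,  0.026, -0.979]]), 't': array([-0.022,  0.557,  1.08 ])}
scene {'fx': np.float64(421.394), 'fy': np.float64(421.394), 'cx': np.float64(319.681), 'cy': np.float64(202.294), 'R': array([[ 0.462,  0.887, -0.002],
       [ 0.688, -0.36 , -0.63 ],
       [-0.559,  0.29 , -0.777]]), 't': array([-0.254, -0.358,  1.432])}
```

View pics/top0.png

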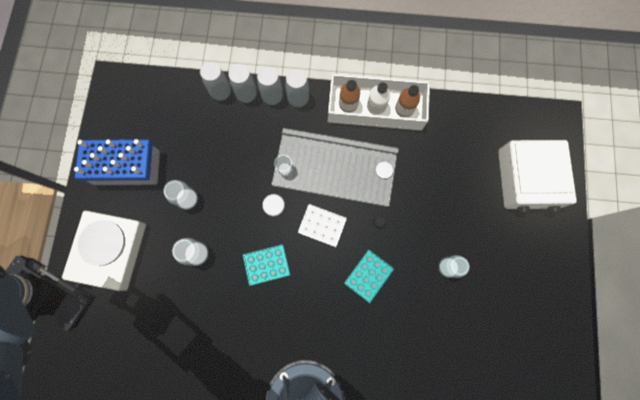

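View pics/scene0.png

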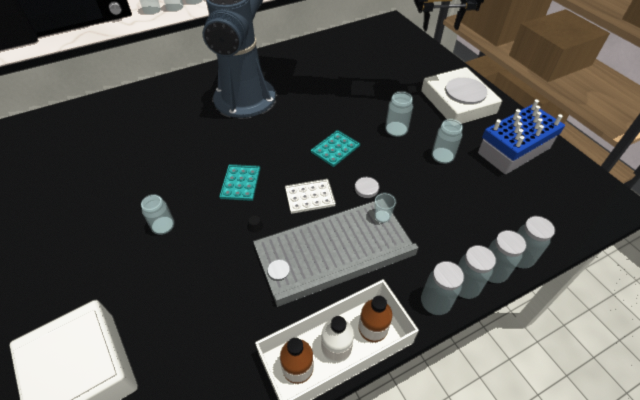

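The top view shows the white tile at about (322,225), with two teal look-alikes at (266,265) and (369,276). Only the white one fits. The board is at (335,168), the lid at (273,205), the bung at (380,222), the beaker at (284,163) and the dish at (385,170).

```bash
cat > h.py <<'E'
import cv2,numpy as np
from rig import robot
def ray(m,uv,z):
    uv=np.atleast_2d(np.asarray(uv,float));R=np.array(m["R"]);t=np.array(m["t"])
    d=np.c_[(uv[:,0]-m["cx"])/m["fx"],(uv[:,1]-m["cy"])/m["fy"],np.ones(len(uv))]@R
    c=-R.T@t
    return c+d*((z-c[2])/d[:,2])[:,None]
def proj(m,X):
    p=np.atleast_2d(X)@np.array(m["R"]).T+np.array(m["t"]);return np.c_[p[:,0]/p[:,2]*m["fx"]+m["cx"],p[:,1]/p[:,2]*m["fy"]+m["cy"]]
def blobs(mask,amin):
    cs,_=cv2.findContours(mask.astype(np.uint8),cv2.RETR_EXTERNAL,cv2.CHAIN_APPROX_NONE)
    return [c[:,0,:] for c in cs if cv2.contourArea(c)>amin]
def rect(P):
    (c,s,a)=cv2.minAreaRect((P[:,:2]*1000).astype(np.float32));return np.round(c,1),np.round(s,1),round(a,2)
E
python3 - <<'E'
from h import *
for n in("top","scene"):
    im=cv2.imread(f"pics/{n}0.png");m=robot.camera_model(n)
    hsv=cv2.cvtColor(im,cv2.COLOR_BGR2HSV);v=hsv[...,2];s=hsv[...,1]
    w=(v>150)&(s<45)
    roi=proj(m,[[.45,0,0]])[0]
    for c in blobs(w,80):
        P=ray(m,c,.010);r=rect(P)
        if abs(r[0][1])<250 and 300<r[0][0]<750: print(n,"white",c.mean(0).round(),*r)
    g=(v>70)&(s<60)
    for c in blobs(cv2.morphologyEx(g.astype(np.uint8),cv2.MORPH_CLOSE,np.ones((3,3))),1500):
        P=ray(m,c,.018);r=rect(P);print(n,"grey",c.mean(0).round(),*r)
im=cv2.imread("pics/top0.png");cv2.imwrite("pics/crop.png",cv2.resize(im[110:300,230:430],None,fx=3,fy=3,interpolation=cv2.INTER_CUBIC))
E
```

```text
top white [322. 225.] [ 4.942e+02 -1.000e-01] [123.4  93.9] 74.75
top white [273. 204.] [542.4 152.4] [65.  60.7] 6.3
top white [334. 170.] [669.3 -21.8] [361.2 164.4] 84.83
top grey [306. 385.] [62.1 10.2] [ 99.9 207.1] 5.48
top grey [ 79. 247.] [374.1 679.6] [301.  276.4] 83.96
top grey [335. 168.] [669.8 -20.4] [373.  212.3] 84.74
top grey [373. 116.] [637.1  27.7] [1237.2 2155.1] 5.08
scene white [280. 270.] [ 671.8 -175.3] [55.8 66.5] 79.89
scene white [343. 247.] [667.8 -38. ] [323.1 169.7] 84.94
scene white [393. 227.] [680.1 133.9] [ 43.1 170.2] 85.28
scene white [309. 195.] [498.2  -4.4] [121.5  94.7] 74.83
scene white [367. 186.] [541.6 150.7] [63.8 59.6] 5.92
scene grey [ 73. 361.] [ 681.2 -635.6] [243.1 198.4] 5.99
scene grey [334. 343.] [ 886.8 -130.1] [158.6 322.8] 0.14
scene grey [524. 347.] [1122.4  247.3] [266.  854.9] 0.12
scene grey [488. 263.] [887.1 287.6] [108.4 421.6] 0.11
scene grey [338. 240.] [637.3  -8.3] [391. 277.] 84.91
scene grey [456. 111.] [415.8 598.5] [258.5 484.1] 59.24
scene grey [103.  70.] [-364.8 -359.6] [261.5 749.9] 0.1
scene grey [329.  19.] [-309.5  485. ] [799.2 361.5] 75.94
scene grey [104.  30.] [-704.8 -314.2] [818.2 300.4] 89.99
```

View pics/crop.png

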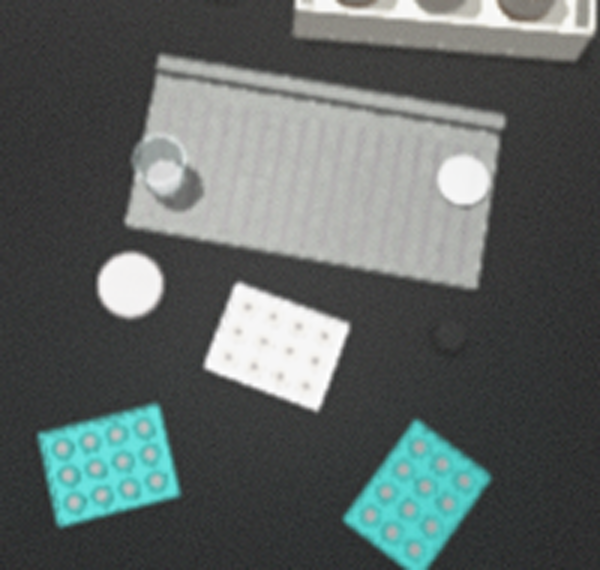

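The crop confirms the target: the white tile with wells up and about 10° of yaw off the board. The teal ones, at crop (110,465) and (417,497), are decoys. Next I need the board frame and the clearances.

```bash
cat > m1.py <<'E'
from h import *
def front(n,im,hint):
    m=robot.camera_model(n)
    g=im.max(2).astype(float);E=[]
    f0,ux=hint
    uy=np.array([-ux[1],ux[0]])
    for s in np.arange(-.15,.151,.01):   # along board y, sample brightness across the front edge
        xs=np.arange(-.03,.03,.0005)
        P=np.c_[f0+ux*xs[:,None]+uy*s,np.full(len(xs),.018)]
        uv=proj(m,P).astype(np.float32)
        b=cv2.remap(g.astype(np.float32),uv[:,:1],uv[:,1:],cv2.INTER_LINEAR).ravel()
        k=np.argmax(np.diff(cv2.GaussianBlur(b[:,None],(1,9),0).ravel()));E.append(P[k,:2])
    E=np.array(E);vx,vy,x,y=cv2.fitLine(E.astype(np.float32),cv2.DIST_HUBER,0,.001,.001).ravel()
    r=(E-[x,y])@[-vy,vx]
    return np.array([x,y]),np.degrees(np.arctan2(vy,vx))%180,np.abs(r).max()
E
python3 - <<'E'
from m1 import *
a=np.radians(-5.2);ux=np.array([np.cos(a),np.sin(a)]);uy=np.array([-ux[1],ux[0]])
f0=np.array([.6695,-.021])-ux*.085
for n in("top","scene"):
    im=cv2.imread(f"pics/{n}0.png");p,ang,r=front(n,im,(f0,ux));print(n,"front pt",p.round(4),"ang",ang.round(2),r.round(4))
    m=robot.camera_model(n);hsv=cv2.cvtColor(im,cv2.COLOR_BGR2HSV)
    B=lambda P:np.c_[(P[:,:2]-f0)@ux,(P[:,:2]-f0)@uy].round(4)
    w=(hsv[...,2]>150)&(hsv[...,1]<45)
    for c in blobs(w,80):
        P=ray(m,c,.010);q=rect(P)
        if np.hypot(*(q[0]-[495,-1]))<30: print(" tile bcoords",B(cv2.boxPoints(((q[0]/1000).tolist(),(q[1]/1000).tolist(),q[2]))).tolist())
    t=(hsv[...,1]>100)&(hsv[...,0]>80)&(hsv[...,0]<97)&(hsv[...,2]>100)
    for c in blobs(t,300):
        q=rect(ray(m,c,.01));print(" teal",B(cv2.boxPoints(((q[0]/1000).tolist(),(q[1]/1000).tolist(),q[2]))).tolist())
    if n=="top":
        print("beaker base,lid,bung,dish",B(ray(m,[[285,168]],.018)).tolist(),B(ray(m,[[273.5,204.5]],.016)).tolist(),B(ray(m,[[380,222]],.015)).tolist(),B(ray(m,[[384.5,170]],.03)).tolist())
E
```

```text
top front pt [ 0.5847 -0.0133] ang 84.64 0.0013
 tile bcoords [[-0.1485, -0.0476], [-0.056, -0.064], [-0.0345, 0.0575], [-0.1269, 0.0739]]
 teal [[-0.2893, -0.17], [-0.1782, -0.226], [-0.136, -0.1422], [-0.2471, -0.0863]]
 teal [[-0.3062, 0.1816], [-0.2537, 0.0686], [-0.1674, 0.1087], [-0.2198, 0.2217]]
beaker base,lid,bung,dish [[0.0595, 0.1471]] [[-0.0582, 0.1587]] [[-0.0522, -0.1643]] [[0.1048, -0.152]]
scene front pt [ 0.5854 -0.0455] ang 84.8 0.001
 tile bcoords [[-0.1443, -0.0506], [-0.051, -0.067], [-0.0299, 0.0526], [-0.1232, 0.069]]
 teal [[-0.2839, -0.1741], [-0.1753, -0.228], [-0.1347, -0.1461], [-0.2433, -0.0923]]
 teal [[-0.3014, 0.1758], [-0.2501, 0.0662], [-0.1655, 0.1058], [-0.2169, 0.2155]]
```

Emit:
{"method": "drive_tool", "body": {
  "series": [
    [-0.0375,-0.045,0,0,0,0,0.8],
    [-0.0375,-0.045,0,0,0,0,0.8],
    [-0.0375,-0.045,0,0,0,0,0.8],
    [-0.0375,-0.045,0,0,0,0,0.8],
    [-0.0375,-0.045,0,0,0,0,0.8]
  ]
}}

```text
time: 0.72
position: [0.3332, 0.2884, 0.2224]
tool_rot: [0.206, 0.979, -0.0, 0.0]
ft_force: [0.6, 0.3, 0.8]
grip_width: 0.0697
```

Emit:
{"method": "drive_tool", "body": {
  "series": [
    [-0.0375,-0.045,0,0,0,0,0.8],
    [-0.0375,-0.045,0,0,0,0,0.8],
    [-0.0375,-0.045,0,0,0,0,0.8],
    [-0.0375,-0.045,0,0,0,0,0.8],
    [-0.0375,-0.045,0,0,0,0,0.8]
  ]
}}

```text
time: 1.35
position: [0.4139, 0.0067, 0.2225]
tool_rot: [0.207, 0.978, 0.0, 0.0]
ft_force: [0.3, 0.4, -0.3]
grip_width: 0.0697
```

Emit:
{"method": "drive_tool", "body": {
  "series": [
    [0,0,0.02,0,0,-9.25,0.8],
    [0,0,0.02,0,0,-9.25,0.8],
    [0,0,0.03,0,0,0,0.8],
    [0,0,0.03,0,0,0,0.8],
    [0,0,0,0,0,0,0.8]
  ]
}}

```text
time: 1.98
position: [0.412, 0.009, 0.1211]
tool_rot: [0.047, 0.999, 0.001, -0.003]
ft_force: [0.6, 0.1, 0.2]
grip_width: 0.0699
```

Emit:
{"method": "drive_tool", "body": {
  "series": [
    [0,0,0.04,0,0,0,0.8],
    [0,0,0.04,0,0,0,0.8],
    [0,0,0.026,0,0,0,0.8],
    [0,0,0.011,0,0,0,0.8],
    [0,0,0,0,0,0,0.8]
  ]
}}

```text
time: 2.6
position: [0.4141, 0.0085, 0.0058]
tool_rot: [0.046, 0.999, -0.0, 0.0]
ft_force: [-0.1, -0.2, -0.3]
grip_width: 0.0697
```

```bash
python3 - <<'E'
from h import *
im,d=robot.camera("top");cv2.imwrite("pics/top1.png",im)
c=cv2.resize(im[150:290,250:410],None,fx=4,fy=4,interpolation=cv2.INTER_CUBIC);cv2.imwrite("pics/c1.png",c)
o=robot.get_obs();print(o["position"],o["ft_force"])
E
```

```text
[0.41429915 0.00851946 0.00622094] [-0.74508846 -0.10460369  0.28883729]
```

View pics/c1.png

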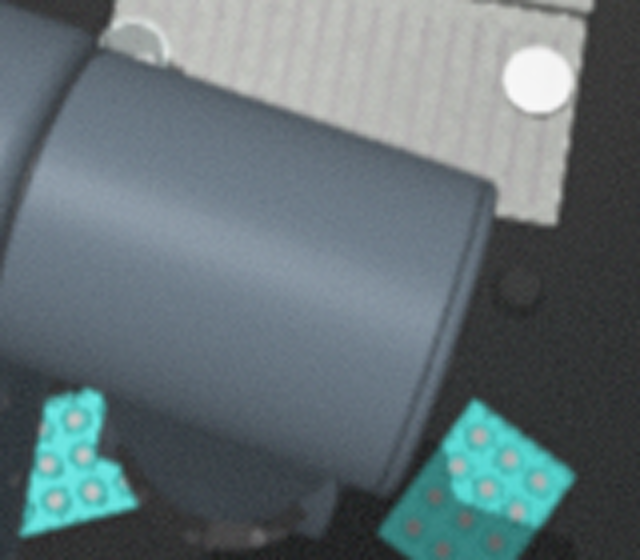

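The arm hides the tile from the top camera, so I'll check with the scene camera after pushing.

Emit:
{"method": "drive_tool", "body": {
  "series": [
    [-0.013,0,0.001,0,0,0,0.8],
    [-0.01,0,0,0,0,0,0.8],
    [-0.01,0,0,0,0,0,0.8],
    [-0.01,0,0,0,0,0,0.8],
    [-0.01,0,0,0,0,0,0.8]
  ]
}}

```text
time: 3.28
position: [0.4667, 0.0038, 0.0046]
tool_rot: [0.046, 0.999, 0.0, -0.0]
ft_force: [-1.1, -0.2, 1.1]
grip_width: 0.0697
```

```bash
python3 - <<'E'
from h import *
im,d=robot.camera("scene");cv2.imwrite("pics/s2.png",im)
c=cv2.resize(im[110:270,230:430],None,fx=4,fy=3.7,interpolation=cv2.INTER_CUBIC);cv2.imwrite("pics/c2.png",c)
E
```

```text
(no output)
```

View pics/c2.png

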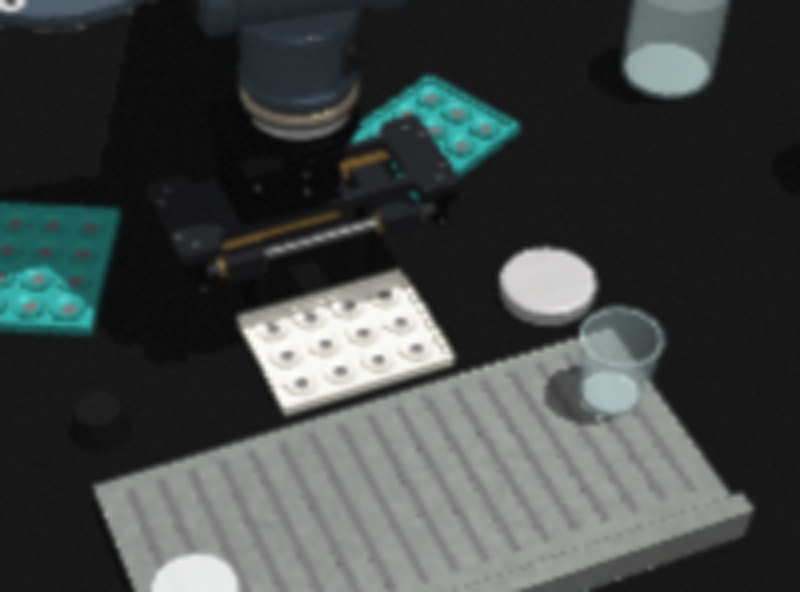

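The tile is now nearly square to the board, with its far corners at crop (285,410) and (455,357). The gap to the board is about 20 mm. I'll close it gently.

Emit:
{"method": "drive_tool", "body": {
  "series": [
    [-0.008,0,0,0,0,0,0.8],
    [-0.006,0,0,0,0,0,0.8],
    [-0.003,0,0,0,0,0,0.8],
    [-0.001,0,0,0,0,0,0.8],
    [0,0,0,0,0,0,0.8]
  ]
}}

```text
time: 3.95
position: [0.4845, 0.002, 0.0045]
tool_rot: [0.046, 0.999, -0.0, 0.0]
ft_force: [-0.2, -0.5, 0.0]
grip_width: 0.0692
```

Emit:
{"method": "drive_tool", "body": {
  "series": [
    [-0.001,0,0,0,0,0,0.8],
    [-0.001,0,0,0,0,0,0.8]
  ]
}}

```text
time: 4.2
position: [0.4859, 0.002, 0.0045]
tool_rot: [0.046, 0.999, 0.0, -0.0]
ft_force: [-1.2, 0.0, 0.5]
grip_width: 0.0697
```

Emit:
{"method": "drive_tool", "body": {
  "series": [
    [-0.001,0,0,0,0,0,0.8],
    [0,0,0,0,0,0,0.8]
  ]
}}

```text
time: 4.45
position: [0.4875, 0.0017, 0.0045]
tool_rot: [0.046, 0.999, -0.0, 0.0]
ft_force: [-0.4, -0.6, -0.6]
grip_width: 0.0692
```

Emit:
{"method": "drive_tool", "body": {
  "series": [
    [-0.001,0,0,0,0,0,0.8],
    [0,0,0,0,0,0,0.8]
  ]
}}

```text
time: 4.7
position: [0.4876, 0.0018, 0.0045]
tool_rot: [0.046, 0.999, 0.0, -0.001]
ft_force: [-2.7, -0.0, 0.8]
grip_width: 0.0699
```

Emit:
{"method": "drive_tool", "body": {
  "series": [
    [-0.001,0,0,0,0,0,0.8],
    [0,0,0,0,0,0,0.8]
  ]
}}

```text
time: 4.95
position: [0.4877, 0.0018, 0.0045]
tool_rot: [0.046, 0.999, 0.0, -0.002]
ft_force: [-4.2, -1.1, 3.1]
grip_width: 0.0693
```

Emit:
{"method": "drive_tool", "body": {
  "series": [
    [-0.001,0,0,0,0,0,0.8],
    [0,0,0,0,0,0,0.8]
  ]
}}

```text
time: 5.2
position: [0.4877, 0.0018, 0.0044]
tool_rot: [0.046, 0.999, 0.0, -0.003]
ft_force: [-5.6, -2.0, 4.2]
grip_width: 0.0696
```

Contact is firm at TCP x = 0.4877, at about 1.5 N per mm commanded. I'll lower the tips almost to the bench so the tile's bottom corner sits on the finger faces, then press and lift.

Emit:
{"method": "drive_tool", "body": {
  "series": [
    [0.002,0,0.0,0,0,0,0.8],
    [0,0,0.003,0,0,0,0.8],
    [-0.002,0,0,0,0,0,0.8],
    [-0.001,0,0,0,0,0,0.8]
  ]
}}

```text
time: 5.7
position: [0.4877, 0.002, 0.0012]
tool_rot: [0.046, 0.999, 0.0, -0.004]
ft_force: [-9.4, -1.6, 7.1]
grip_width: 0.0698
```

Emit:
{"method": "drive_tool", "body": {
  "series": [
    [-0.001,0,-0.002,0,0,0,0.8],
    [0,0,-0.002,0,0,0,0.8],
    [0,0,-0.002,0,0,0,0.8],
    [0,0,0,0,0,0,0.8]
  ]
}}

```text
time: 6.2
position: [0.4877, 0.002, 0.0065]
tool_rot: [0.046, 0.999, 0.001, -0.005]
ft_force: [-8.4, -1.8, -0.8]
grip_width: 0.0699
```

```bash
cat > look.py <<'E'
import sys
from h import *
im,d=robot.camera("scene");k=sys.argv[1]
cv2.imwrite(f"pics/c{k}.png",cv2.resize(im[130:250,240:400],None,fx=5,fy=5,interpolation=cv2.INTER_CUBIC))
E
python3 look.py 3
```

```text
(no output)
```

View pics/c3.png

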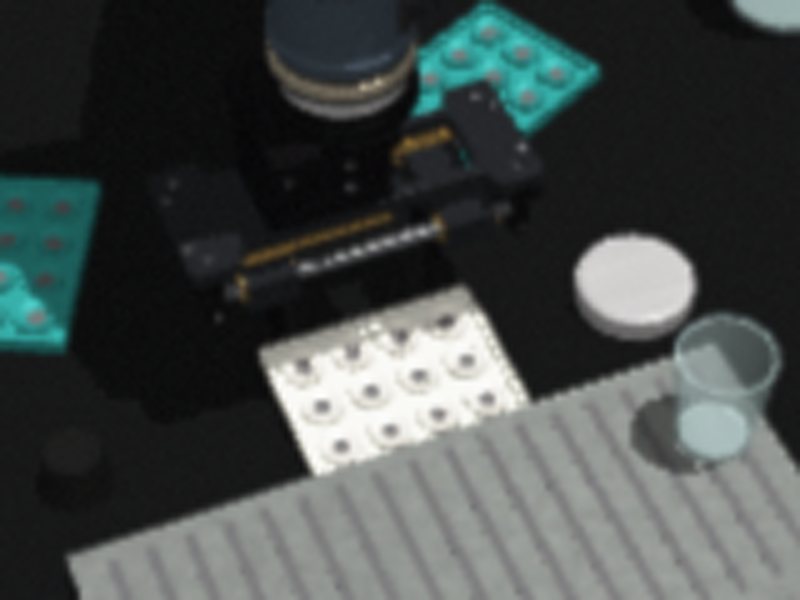

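Emit:
{"method": "drive_tool", "body": {
  "series": [
    [0,0,-0.002,0,0,0,0.8],
    [0,0,-0.002,0,0,0,0.8],
    [0,0,-0.002,0,0,0,0.8],
    [0,0,0,0,0,0,0.8]
  ]
}}

```text
time: 6.75
position: [0.4879, 0.002, 0.0126]
tool_rot: [0.046, 0.999, 0.001, -0.005]
ft_force: [-8.3, -1.8, 0.3]
grip_width: 0.0698
```

The tip is at 12.6 mm, above the tile's thickness, and still pressing at 8 N, so the near side is rising. I'll follow the arc.

Emit:
{"method": "drive_tool", "body": {
  "series": [
    [0,0,-0.003,0,0,0,0.8],
    [0,0,-0.003,0,0,0,0.8],
    [-0.0005,0,-0.003,0,0,0,0.8],
    [-0.0005,0,-0.003,0,0,0,0.8],
    [0,0,0,0,0,0,0.8]
  ]
}}

```text
time: 7.38
position: [0.4893, 0.0019, 0.0248]
tool_rot: [0.046, 0.999, 0.001, -0.004]
ft_force: [-7.6, -1.2, 0.6]
grip_width: 0.0697
```

Emit:
{"method": "drive_tool", "body": {
  "series": [
    [-0.0005,0,-0.0035,0,0,0,0.8],
    [-0.001,0,-0.0035,0,0,0,0.8],
    [-0.001,0,-0.0035,0,0,0,0.8],
    [-0.0015,0,-0.0035,0,0,0,0.8],
    [0,0,0,0,0,0,0.8]
  ]
}}

```text
time: 8.0
position: [0.4931, 0.0016, 0.0389]
tool_rot: [0.046, 0.999, 0.001, -0.005]
ft_force: [-9.3, -1.2, 2.6]
grip_width: 0.0694
```

```bash
python3 look.py 4
```

```text
(no output)
```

View pics/c4.png

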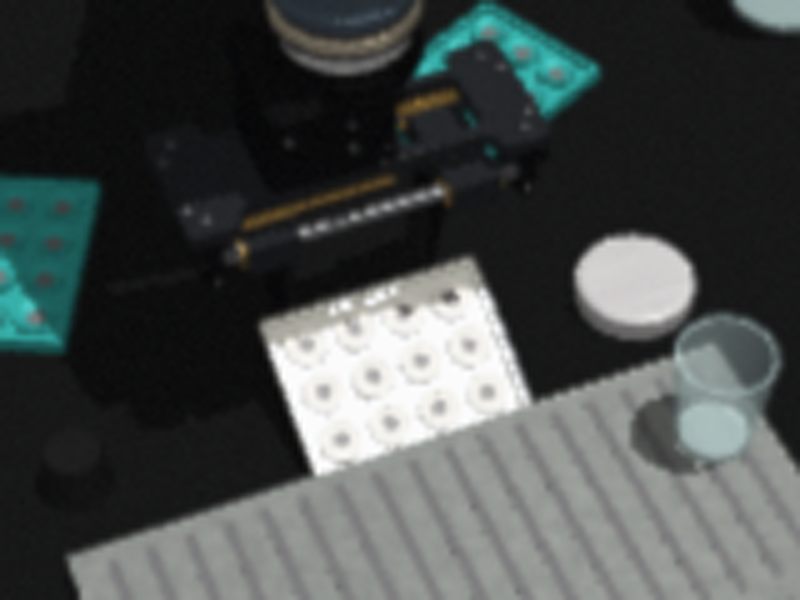

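The tile is tilted about 25°, stays square against the board, and follows the planned arc. Continuing.

Emit:
{"method": "drive_tool", "body": {
  "series": [
    [-0.0025,0,-0.007,0,0,0,0.8],
    [-0.003,0,-0.0065,0,0,0,0.8],
    [-0.004,0,-0.0062,0,0,0,0.8],
    [-0.0045,0,-0.0057,0,0,0,0.8],
    [0,0,0,0,0,0,0.8]
  ]
}}

```text
time: 8.68
position: [0.51, -0.0, 0.0652]
tool_rot: [0.046, 0.999, 0.0, -0.002]
ft_force: [-6.2, 0.4, 4.6]
grip_width: 0.0693
```

Emit:
{"method": "drive_tool", "body": {
  "series": [
    [-0.005,0,-0.005,0,0,0,0.8],
    [-0.0055,0,-0.0045,0,0,0,0.8],
    [-0.006,0,-0.004,0,0,0,0.8],
    [-0.006,0,-0.003,0,0,0,0.8],
    [0,0,0,0,0,0,0.8]
  ]
}}

```text
time: 9.3
position: [0.5349, -0.0024, 0.0826]
tool_rot: [0.046, 0.999, 0.0, 0.001]
ft_force: [-4.3, 0.5, 7.9]
grip_width: 0.0695
```

```bash
python3 look.py 5
```

```text
(no output)
```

View pics/c5.png

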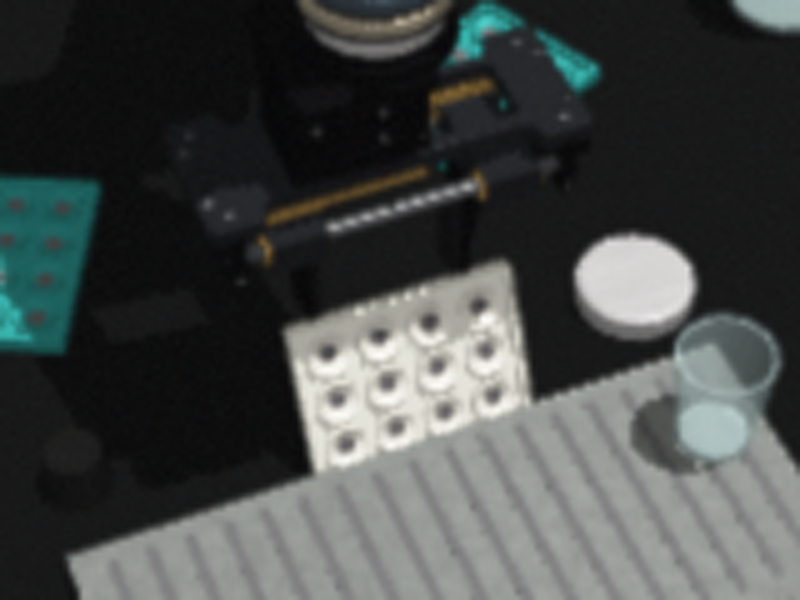

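Emit:
{"method": "drive_tool", "body": {
  "series": [
    [-0.006,0,-0.004,0,0,0,0.8],
    [-0.006,0,-0.0025,0,0,0,0.8],
    [-0.006,0,-0.0015,0,0,0,0.8],
    [-0.006,0,0,0,0,0,0.8],
    [-0.004,0,0,0,0,0,0.8]
  ]
}}

```text
time: 9.98
position: [0.5622, -0.0053, 0.0893]
tool_rot: [0.046, 0.999, -0.0, 0.0]
ft_force: [-0.2, -0.1, 0.8]
grip_width: 0.0696
```

Emit:
{"method": "drive_tool", "body": {
  "series": [
    [-0.003,0,0.001,0,0,0,0.8],
    [-0.003,0,0.001,0,0,0,0.8],
    [-0.003,0,0.001,0,0,0,0.8],
    [0,0,0,0,0,0,0.8]
  ]
}}

```text
time: 10.48
position: [0.5707, -0.006, 0.0864]
tool_rot: [0.046, 0.999, -0.0, 0.0]
ft_force: [-0.1, -1.1, -0.1]
grip_width: 0.0697
```

```bash
python3 look.py 6
```

```text
(no output)
```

View pics/c6.png

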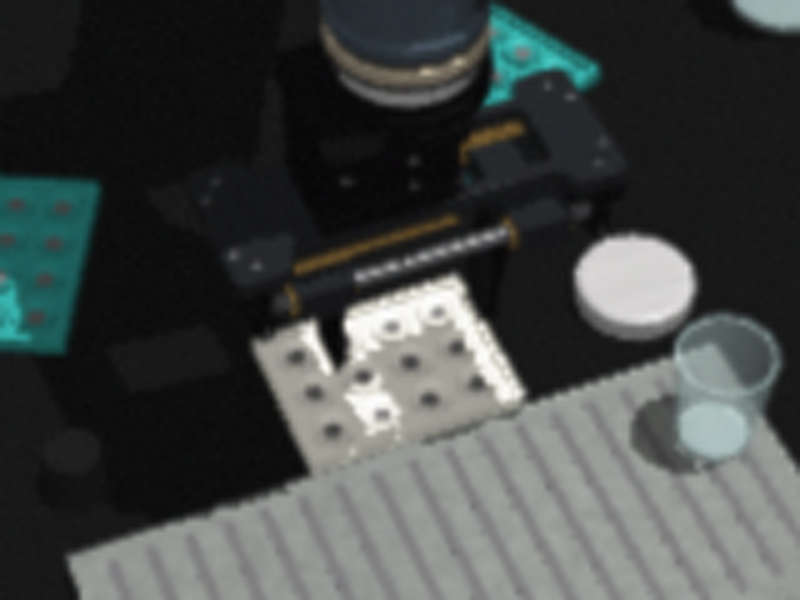

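The tile slipped under the tips near vertical and fell back flat, wells up, still against the board. The tips were too high on it. I'll retreat, go down behind it and repeat, this time keeping the tips well below the corner.

Emit:
{"method": "drive_tool", "body": {
  "series": [
    [0.022,0,-0.01,0,0,0,0.8],
    [0.03,0,0,0,0,0,0.8],
    [0.03,0,0,0,0,0,0.8],
    [0.03,0,0,0,0,0,0.8],
    [0,0,0,0,0,0,0.8]
  ]
}}

```text
time: 11.15
position: [0.4561, 0.0051, 0.0964]
tool_rot: [0.046, 0.999, 0.0, -0.002]
ft_force: [0.1, -0.7, -0.1]
grip_width: 0.0694
```

```bash
cat > tile.py <<'E'
import sys
from m1 import *
z=float(sys.argv[1]);a=np.radians(-5.3);ux=np.array([np.cos(a),np.sin(a)]);uy=np.array([-ux[1],ux[0]]);f0=np.array([.588,-.0133])
im,d=robot.camera("scene");m=robot.camera_model("scene");cv2.imwrite("pics/last.png",im)
hsv=cv2.cvtColor(im,cv2.COLOR_BGR2HSV);w=(hsv[...,2]>140)&(hsv[...,1]<45)
u0,v0=proj(m,[[.59,0,.01]])[0].astype(int)
for c in blobs(w,150):
    q=rect(ray(m,c,z))
    if np.hypot(*(q[0]-[560,0]))<130: P=cv2.boxPoints(((q[0]/1000).tolist(),(q[1]/1000).tolist(),q[2]));print(q,np.c_[(P-f0)@ux,(P-f0)@uy].round(4).tolist())
o=robot.get_obs();print(o["position"],o["time"])
E
python3 tile.py .010
```

```text
(array([620.1, -17.2]), array([366.5, 271.5]), 85.22) [[-0.1018, -0.1854], [0.1697, -0.1829], [0.1664, 0.1836], [-0.1051, 0.1811]]
[0.45887418 0.00443625 0.09670607] 11.2
```

```bash
python3 - <<'E'
from h import *
im=cv2.imread("pics/last.png")
cv2.imwrite("pics/c7.png",cv2.resize(im[140:240,260:380],None,fx=6,fy=6,interpolation=cv2.INTER_CUBIC))
E
```

```text
(no output)
```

View pics/c7.png

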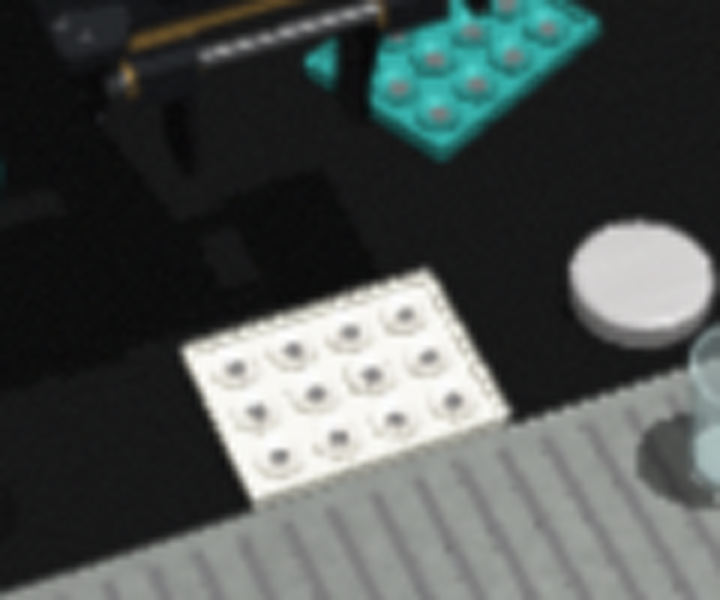

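The tile is flat, wells up, square and touching the board, so it is as it was before. The force trace shows the tips sat on the near edge face like a strut. Past 65° I raised the command above the arc and lost the press. I'll repeat the same lift and keep about 1.5 mm of downward press near the top.

Emit:
{"method": "drive_tool", "body": {
  "series": [
    [0,0,0.04,0,0,0,0.8],
    [0,0,0.04,0,0,0,0.8],
    [0,0,0.0145,0,0,0,0.8],
    [-0.008,0,0,0,0,0,0.8],
    [-0.008,0,0,0,0,0,0.8]
  ]
}}

```text
time: 11.82
position: [0.4767, 0.0026, 0.0023]
tool_rot: [0.046, 0.999, -0.0, 0.001]
ft_force: [0.0, -0.4, -0.1]
grip_width: 0.0694
```

Emit:
{"method": "drive_tool", "body": {
  "series": [
    [-0.007,0,0,0,0,0,0.8],
    [-0.004,0,0,0,0,0,0.8],
    [-0.002,0,0,0,0,0,0.8],
    [0,0,0,0,0,0,0.8]
  ]
}}

```text
time: 12.32
position: [0.4875, 0.0018, 0.002]
tool_rot: [0.046, 0.999, 0.0, -0.0]
ft_force: [-1.4, 0.2, 0.6]
grip_width: 0.0699
```

Emit:
{"method": "drive_tool", "body": {
  "series": [
    [-0.002,0,0.001,0,0,0,0.8],
    [-0.002,0,0,0,0,0,0.8],
    [-0.001,0,0,0,0,0,0.8],
    [0,0,0,0,0,0,0.8]
  ]
}}

```text
time: 12.82
position: [0.4877, 0.0021, 0.0007]
tool_rot: [0.046, 0.999, 0.001, -0.005]
ft_force: [-8.6, -1.1, 5.4]
grip_width: 0.07
```

Emit:
{"method": "drive_tool", "body": {
  "series": [
    [0,0,-0.002,0,0,0,0.8],
    [0,0,-0.003,0,0,0,0.8],
    [0,0,-0.003,0,0,0,0.8],
    [0,0,-0.003,0,0,0,0.8],
    [0,0,-0.002,0,0,0,0.8]
  ]
}}

```text
time: 13.45
position: [0.4878, 0.0021, 0.0131]
tool_rot: [0.046, 0.999, 0.001, -0.005]
ft_force: [-6.8, -1.6, 0.4]
grip_width: 0.0694
```

Emit:
{"method": "drive_tool", "body": {
  "series": [
    [0,0,-0.003,0,0,0,0.8],
    [0,0,-0.003,0,0,0,0.8],
    [-0.0005,0,-0.003,0,0,0,0.8],
    [-0.0005,0,-0.003,0,0,0,0.8],
    [0,0,0,0,0,0,0.8]
  ]
}}

```text
time: 14.08
position: [0.4892, 0.0019, 0.0253]
tool_rot: [0.046, 0.999, 0.001, -0.005]
ft_force: [-6.7, -1.7, 0.1]
grip_width: 0.0698
```

Emit:
{"method": "drive_tool", "body": {
  "series": [
    [-0.0005,0,-0.0035,0,0,0,0.8],
    [-0.001,0,-0.0035,0,0,0,0.8],
    [-0.001,0,-0.0035,0,0,0,0.8],
    [-0.0015,0,-0.0035,0,0,0,0.8],
    [0,0,0,0,0,0,0.8]
  ]
}}

```text
time: 14.7
position: [0.4931, 0.0016, 0.0394]
tool_rot: [0.046, 0.999, 0.001, -0.005]
ft_force: [-7.2, -0.3, 2.3]
grip_width: 0.0691
```

Emit:
{"method": "drive_tool", "body": {
  "series": [
    [-0.0025,0,-0.007,0,0,0,0.8],
    [-0.003,0,-0.0065,0,0,0,0.8],
    [-0.004,0,-0.0062,0,0,0,0.8],
    [-0.0045,0,-0.0055,0,0,0,0.8],
    [0,0,0,0,0,0,0.8]
  ]
}}

```text
time: 15.32
position: [0.5102, -0.0, 0.0655]
tool_rot: [0.046, 0.999, 0.0, -0.002]
ft_force: [-5.3, 0.4, 4.3]
grip_width: 0.0696
```

Emit:
{"method": "drive_tool", "body": {
  "series": [
    [-0.005,0,-0.005,0,0,0,0.8],
    [-0.0055,0,-0.0045,0,0,0,0.8],
    [-0.006,0,-0.004,0,0,0,0.8],
    [-0.006,0,-0.0032,0,0,0,0.8],
    [0,0,0,0,0,0,0.8]
  ]
}}

```text
time: 15.95
position: [0.5357, -0.0026, 0.0831]
tool_rot: [0.047, 0.999, 0.0, 0.001]
ft_force: [-3.2, 1.1, 7.4]
grip_width: 0.0695
```

Emit:
{"method": "drive_tool", "body": {
  "series": [
    [-0.006,0,-0.0022,0,0,0,0.8],
    [-0.006,0,-0.0018,0,0,0,0.8]
  ]
}}

```text
time: 16.2
position: [0.5476, -0.0037, 0.0872]
tool_rot: [0.047, 0.999, 0.0, 0.002]
ft_force: [-2.7, -0.2, 8.0]
grip_width: 0.0695
```

Emit:
{"method": "drive_tool", "body": {
  "series": [
    [-0.006,0,-0.0012,0,0,0,0.8],
    [-0.006,0,-0.0006,0,0,0,0.8]
  ]
}}

```text
time: 16.45
position: [0.5612, -0.005, 0.0895]
tool_rot: [0.047, 0.999, -0.0, 0.003]
ft_force: [-0.9, 1.3, 7.6]
grip_width: 0.0696
```

Emit:
{"method": "drive_tool", "body": {
  "series": [
    [-0.005,0,0,0,0,0,0.8],
    [-0.005,0,0,0,0,0,0.8]
  ]
}}

```text
time: 16.7
position: [0.5717, -0.006, 0.0899]
tool_rot: [0.047, 0.999, -0.0, 0.004]
ft_force: [-2.5, 1.0, 12.1]
grip_width: 0.0696
```

Near vertical, with 12 N pressing down on the top. I'll ease that and drag it over.

Emit:
{"method": "drive_tool", "body": {
  "series": [
    [-0.004,0,-0.0005,0,0,0,0.8],
    [-0.004,0,0,0,0,0,0.8]
  ]
}}

```text
time: 16.95
position: [0.5797, -0.0068, 0.0902]
tool_rot: [0.047, 0.999, -0.0, 0.004]
ft_force: [-0.3, 0.5, 7.9]
grip_width: 0.0692
```

Emit:
{"method": "drive_tool", "body": {
  "series": [
    [-0.004,0,0,0,0,0,0.8],
    [-0.004,0,0,0,0,0,0.8]
  ]
}}

```text
time: 17.2
position: [0.5873, -0.0076, 0.0896]
tool_rot: [0.047, 0.999, -0.0, 0.004]
ft_force: [-0.0, 0.4, 4.0]
grip_width: 0.0695
```

```bash
cat > pl.py <<'E'
from h import *
m=robot.camera_model("scene");im,d=robot.camera("scene");cv2.imwrite("pics/last.png",im)
R=np.array(m["R"]);t=np.array(m["t"]);v,u=np.nonzero(d>0);z=d[v,u]
X=(np.c_[(u-m["cx"])/m["fx"]*z,(v-m["cy"])/m["fy"]*z,z]-t)@R
a=np.radians(-5.3);ux=np.array([np.cos(a),np.sin(a)]);uy=np.array([-ux[1],ux[0]]);f0=np.array([.588,-.0133])
b=np.c_[(X[:,:2]-f0)@ux,(X[:,:2]-f0)@uy,X[:,2]]
for lo in(-.022,0,.02):
  k=(abs(b[:,1]-lo)<.01)&(b[:,0]>-.11)&(b[:,0]<.12)&(b[:,2]<.12)
  q=b[k];o=np.argsort(q[:,0]);hs=[]
  for x in np.arange(-.1,.12,.01):
    s=q[abs(q[:,0]-x)<.005,2]; hs.append((int(round(x*1000)),)+((int(1000*np.percentile(s,10)),int(1000*np.percentile(s,90))) if len(s) else ()))
  print(lo,hs)
print(robot.get_obs()["position"])
E
python3 pl.py
```

```text
-0.022 [(-100, -2, 1), (-90, -2, 0), (-80, -2, 0), (-70, -2, 1), (-60, -1, 0), (-50,), (-40,), (-30,), (-20,), (-10, 9, 11), (0, 16, 44), (10, 17, 89), (20, 15, 86), (30, 15, 19), (40, 15, 18), (50, 15, 18), (60, 16, 19), (70, 16, 19), (80, 15, 19), (90, 15, 19), (100, 15, 20), (110, 15, 19)]
0 [(-100,), (-90, -2, 1), (-80, -2, 0), (-70, -2, 2), (-60, -3, 2), (-50,), (-40,), (-30,), (-20,), (-10, 10, 10), (0, 16, 47), (10, 17, 88), (20, 16, 87), (30, 15, 19), (40, 15, 20), (50, 14, 19), (60, 15, 19), (70, 15, 19), (80, 16, 18), (90, 15, 20), (100, 15, 20), (110, 16, 19)]
0.02 [(-100, -3, 1), (-90, -2, 1), (-80, -2, 2), (-70, -3, 0), (-60, -1, 2), (-50,), (-40,), (-30,), (-20,), (-10, 5, 5), (0, 15, 41), (10, 17, 88), (20, 15, 87), (30, 15, 19), (40, 16, 19), (50, 15, 19), (60, 16, 19), (70, 16, 19), (80, 16, 18), (90, 15, 19), (100, 15, 18), (110, 15, 19)]
[ 0.58761646 -0.00772215  0.0894457 ]
```

Depth shows the tile leaning over the board, its top 15–20 mm past the front edge. A little more drag should take it over.

Emit:
{"method": "drive_tool", "body": {
  "series": [
    [-0.005,0,0.0005,0,0,0,0.8],
    [-0.006,0,0.001,0,0,0,0.8],
    [-0.006,0,0.001,0,0,0,0.8],
    [0,0,0,0,0,0,0.8],
    [0,0,0,0,0,0,0.8]
  ]
}}

```text
time: 17.88
position: [0.6, -0.0087, 0.0849]
tool_rot: [0.046, 0.999, 0.0, -0.001]
ft_force: [0.3, -0.2, -0.2]
grip_width: 0.0699
```

```bash
python3 pl.py
```

```text
-0.022 [(-100, -1, -1), (-90, -2, -2), (-80, -2, 0), (-70, -1, 1), (-60, -3, 0), (-50, 0, 0), (-40,), (-30, 25, 28), (-20, 25, 29), (-10, 25, 30), (0, 25, 30), (10, 25, 29), (20, 25, 29), (30, 25, 29), (40, 26, 29), (50, 25, 29), (60, 15, 27), (70, 15, 20), (80, 15, 20), (90, 16, 19), (100, 16, 19), (110, 15, 20)]
0 [(-100,), (-90,), (-80,), (-70, -1, 0), (-60, -1, 2), (-50, 0, 2), (-40,), (-30, 25, 29), (-20, 26, 30), (-10, 25, 29), (0, 26, 29), (10, 25, 28), (20, 26, 29), (30, 25, 29), (40, 25, 29), (50, 25, 29), (60, 16, 28), (70, 15, 19), (80, 15, 19), (90, 15, 20), (100, 15, 20), (110, 15, 20)]
0.02 [(-100, -1, 1), (-90, -3, -3), (-80, -2, 2), (-70, -2, 1), (-60, -2, 1), (-50, 0, 0), (-40,), (-30, 25, 29), (-20, 26, 30), (-10, 26, 29), (0, 25, 29), (10, 25, 28), (20, 25, 29), (30, 25, 28), (40, 25, 29), (50, 25, 29), (60, 16, 28), (70, 16, 19), (80, 15, 19), (90, 15, 19), (100, 14, 19), (110, 15, 20)]
[ 0.60002257 -0.00870074  0.08502404]
```

The tile flipped and lies flat on the board with its top at 28 mm, covering x from −31 to +60 mm. It overhangs the edge by about 30 mm. I'll retreat, go down to z ≈ 0.022 in front of it and push about 40 mm.

Emit:
{"method": "drive_tool", "body": {
  "series": [
    [0.025,0,0,0,0,0,0.8],
    [0.03,0,0,0,0,0,0.8],
    [0.025,0,0,0,0,0,0.8],
    [0,0,0.04,0,0,0,0.8],
    [0,0,0.022,0,0,0,0.8]
  ]
}}

```text
time: 18.55
position: [0.5201, -0.0012, 0.0227]
tool_rot: [0.046, 0.999, 0.0, -0.001]
ft_force: [0.4, -0.3, -0.1]
grip_width: 0.0698
```

Emit:
{"method": "drive_tool", "body": {
  "series": [
    [0,0,0,0,0,0,0.8],
    [-0.01,0,0,0,0,0,0.8],
    [-0.008,0,0,0,0,0,0.8]
  ]
}}

```text
time: 18.92
position: [0.5413, -0.0034, 0.0248]
tool_rot: [0.046, 0.999, -0.0, 0.002]
ft_force: [-0.1, -0.0, -0.3]
grip_width: 0.0694
```

Emit:
{"method": "drive_tool", "body": {
  "series": [
    [0,0,0.002,0,0,0,0.8],
    [-0.008,0,0,0,0,0,0.8],
    [-0.01,0,0,0,0,0,0.8],
    [-0.01,0,0,0,0,0,0.8],
    [-0.008,0,0,0,0,0,0.8]
  ]
}}

```text
time: 19.55
position: [0.5759, -0.0065, 0.0217]
tool_rot: [0.046, 0.999, -0.0, 0.0]
ft_force: [-1.6, 1.4, 0.8]
grip_width: 0.0697
```

```bash
python3 pl.py
```

```text
-0.022 [(-100,), (-90,), (-80,), (-70,), (-60,), (-50,), (-40, -2, 0), (-30, -2, 1), (-20, 0, 2), (-10,), (0, 25, 33), (10, 25, 118), (20, 26, 109), (30, 26, 29), (40, 25, 30), (50, 25, 30), (60, 25, 29), (70, 25, 29), (80, 26, 28), (90, 16, 28), (100, 15, 18), (110, 15, 20)]
0 [(-100,), (-90,), (-80, -2, 0), (-70, -1, 1), (-60, -2, -2), (-50, -2, 1), (-40, -2, 1), (-30, -1, 2), (-20, 0, 2), (-10,), (0, 24, 28), (10, 26, 118), (20, 25, 109), (30, 26, 30), (40, 26, 29), (50, 26, 29), (60, 25, 29), (70, 26, 30), (80, 25, 29), (90, 17, 28), (100, 15, 19), (110, 15, 18)]
0.02 [(-100,), (-90,), (-80, -2, 1), (-70, -2, 2), (-60, -2, -1), (-50, -1, 1), (-40, -2, 1), (-30, -2, 1), (-20, -2, 2), (-10,), (0, 24, 30), (10, 25, 116), (20, 26, 109), (30, 25, 29), (40, 26, 29), (50, 24, 29), (60, 26, 29), (70, 25, 28), (80, 25, 29), (90, 17, 28), (100, 15, 20), (110, 16, 19)]
[ 0.57733936 -0.00681431  0.02177996]
```

Emit:
{"method": "drive_tool", "body": {
  "series": [
    [-0.007,0,0,0,0,0,0.8],
    [-0.006,0,0,0,0,0,0.8],
    [-0.002,0,0,0,0,0,0.8],
    [0,0,0,0,0,0,0.8],
    [0,0,0,0,0,0,0.8]
  ]
}}

```text
time: 20.23
position: [0.59, -0.0078, 0.0217]
tool_rot: [0.046, 0.999, -0.0, 0.0]
ft_force: [0.5, -1.2, -0.7]
grip_width: 0.0695
```

Emit:
{"method": "drive_tool", "body": {
  "series": [
    [0.02,0,0,0,0,0,0.8],
    [0.04,0,-0.01,0,0,0,0.8],
    [0.05,0,-0.035,0,0,0,0.8],
    [0,0,-0.06,0,0,0,0.8],
    [0,0,0,0,0,0,0.8]
  ]
}}

```text
time: 20.85
position: [0.483, 0.0019, 0.1305]
tool_rot: [0.046, 0.999, -0.001, 0.005]
ft_force: [0.7, -0.3, 0.6]
grip_width: 0.0691
```

```bash
python3 pl.py; python3 - <<'E'
from h import *
im=cv2.imread("pics/last.png")
cv2.imwrite("pics/c8.png",cv2.resize(im[120:320,220:440],None,fx=3,fy=3,interpolation=cv2.INTER_CUBIC))
E
```

```text
-0.022 [(-100, -1, 2), (-90, -2, 0), (-80, -2, 3), (-70, -2, 1), (-60, -2, 1), (-50, -2, 0), (-40, -2, 0), (-30, -2, 1), (-20, -2, 1), (-10, -2, 2), (0, 16, 19), (10, 19, 27), (20, 26, 29), (30, 25, 29), (40, 25, 28), (50, 26, 29), (60, 26, 29), (70, 24, 29), (80, 26, 29), (90, 24, 29), (100, 17, 29), (110, 15, 20)]
0 [(-100, -2, 0), (-90, -3, 1), (-80, -1, 1), (-70, -2, 2), (-60, -2, 1), (-50, -1, 2), (-40, -1, 2), (-30, -2, 1), (-20, -2, 0), (-10, 0, 3), (0, 16, 18), (10, 19, 27), (20, 25, 29), (30, 25, 30), (40, 25, 29), (50, 25, 29), (60, 25, 29), (70, 25, 29), (80, 24, 29), (90, 26, 29), (100, 20, 30), (110, 15, 19)]
0.02 [(-100, -1, 1), (-90, -3, 1), (-80, -2, 1), (-70, -2, 1), (-60, -2, 1), (-50, -2, 0), (-40, -2, 1), (-30, -2, 1), (-20, -2, 2), (-10, -1, 1), (0, 15, 18), (10, 18, 29), (20, 25, 28), (30, 25, 29), (40, 25, 29), (50, 25, 29), (60, 25, 29), (70, 25, 29), (80, 26, 29), (90, 26, 29), (100, 18, 29), (110, 16, 20)]
[0.48205494 0.00206015 0.12876695]
```

View pics/c8.png

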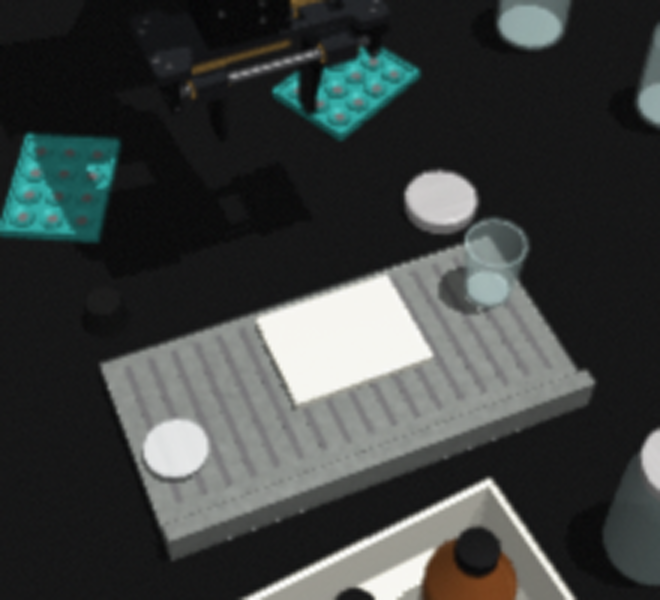

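The picture shows the tile plain side up at (345,340), square to the board and wholly on it. The near edge is about 11 mm behind the front edge. The lid, beaker, dish, bung and jars look unmoved, and the arm is clear.

```bash
python3 -c "
from rig import robot
o=robot.get_obs();print(o['time'],o['ft_force']);print(robot.hand_in())"
```

```text
20.9 [ 0.58487181 -0.26324175 -0.60948785]
the job is handed in; nothing more can be done
None
```

The white tile is flipped onto the draining board, wells down, with no part over the front edge. I handed the job in at about 21 s of robot time.

- **Method:** I squared the tile up with the two open fingertips and pressed it against the board's front face at about 8 N. I raised its near side by fingertip friction, dragged it past vertical so it fell over onto the board, then pushed it on from the front. It was never gripped or carried.
- **First try failed:** near vertical the fingertips lost their press and the tile fell back flat, wells up, against the board. I repeated the lift with more downward press and it went over.
- **Last checks:** by depth, the tile's top is level at about 28 mm, which is the 18 mm board plus the 10 mm tile. It spans roughly 11 to 101 mm behind the front edge at the three places I sampled across its middle 60 mm. The final picture shows the plain side up and square to the board. The lid, bung, beaker and dish look unmoved; the jars are only partly in view. The arm was clear and the wrist force was near zero.
- **Disagreement:** the two cameras differed by about 3–4 mm on where the board's front edge is. Contact during the push fitted the scene camera's figure, and the margin covers the difference.

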